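# Set the running gap of a bench grinding head

## Task

Turn the ribbed adjustment ring on top of the grinding head clockwise (seen from above) until you feel the grinding disc come down firmly on the steel blank, without jamming it hard, then back the ring off three clicks. Then let go of the ring, swing the black clamp lever beside it clockwise fully over to its stop and let go of that too, leaving the blank in its cup and the other things alone.

Things in the scene. Friction and masses are not known exactly. Their poses are not given: they have to be found in the camera images.
- ring_grip (a point): point on the vertical axis of the adjustment ring, at the height to grip. The ring is a bare steel cylinder 56 mm in diameter and 28 mm tall with 12 thin dark ribs and a small raised pointer bar on top; its top is 11 mm above this point, its bottom 17 mm below it, the flat top of the frame's arm 29 mm below it. Nothing stands above the ring
- adjust_ring (a joint): turn of the ring, rad, 0 at the start, growing clockwise seen from above, which lowers the disc by 1.5 mm per click. 12 clicks to a turn, at 0, 0.524, 1.047, ... rad. Each click resists with about 0.1 N m and holds the ring when let go; friction adds 0.03 N m. The disc meets the blank somewhere between 0.5 and 2.5 rad, different each time. The ring can turn on to 5 rad
- blank: steel disc, 60 mm in diameter, 12 mm thick, loose in the shallow cup below the grinding disc; origin at the centre of its underside. When the disc meets it the ring's torque climbs steeply, about 0.03 N m for each 10 N on the blank: 0.2 to 0.4 N m over the mean is a firm touch, above 220 N it is jammed. Three clicks back leave 3 to 4.5 mm of gap. The one beside the machine is a spare
- clamp_lever (a joint): angle of the black clamp lever, rad: up to 0.15 at the start (unclamped), 1.4 at its stop (clamped), growing clockwise seen from above. It turns about a vertical axis with about 0.12 N m of friction and stays where it is left; it does not hold the ring
- lever_knob (a point): centre of the ball, 18 mm in diameter, at the free end of the clamp lever, 70 mm from the lever's axis and 36 mm above the flat top of the frame's arm; at joint value 0 the lever points along the stand's -x. The lever's bar is 12 mm thick and slopes down a little towards its hub
- lever_hub (a point): point on the clamp lever's vertical axis, at the flat top of the frame's arm (the hub stands 28 mm above it, 26 mm in diameter)
- stand: cream C-shaped frame on a dark base plate, fixed; origin on the table under the ring's axis, z up, y towards the column and lever (lever axis at y = 120 mm). The arm's flat top is 155 mm above the table; the plate spans x -90 to 90, y -70 to 155 mm. Below the arm, on the ring's axis, hangs the grey grinding disc, 50 mm wide, 14 mm thick, whose lower face starts 84 to 90 mm up (worn differently)
- spare_blank: bystander: spare steel blank, 60 mm in diameter, 12 mm thick, lying on the table; origin under its centre
- oil_bottle: bystander: white bottle, 44 mm in diameter, 110 mm tall, standing on the table; origin under its centre
- spanner: bystander: steel spanner 150 mm long lying on the table; origin under its middle
Mind the look-alikes: they are no part of the job. What is shaped like the blank but orange or yellow is not meant.

How it is judged:
By the outcome, as a careful person would: the job done as asked, in the order asked, and still so for the second after the job is handed in, with the robot touching nothing.
It also fails if it takes over 72 s, if anything falls off the work surface, if the arm or the gripper's body presses on something with over 40 N, if the wrist force passes 120 N, or if a joint passes its speed limit or range.

## Robot

A 6-joint arm with a two-finger parallel gripper is mounted at the origin on the work surface. World frame = base frame: x ahead of the robot, y to its left, z up, the work surface at z = 0. Lengths are in m, angles in rad, forces in N, time in s.
With the tool pointing down it reaches from about 0.3 to 0.775 m from the base axis. Payload 14.6 kg.
Tool frame: the origin (TCP) lies midway between the tips of the shut fingers; the grasp point (between the pads) lies 19 mm behind it; y points along the fingers, z is the direction in which the jaws open and shut, and the axes are right-handed (so a half turn about y gives the same grasp; the last joint's range is limited). The gripper opens to 85 mm and grips with 20 to 120 N. Pads are 22 mm wide; open, the fingers measure 114 mm over their backs; the gripper's body (76 mm by 85 mm) begins 54 mm behind the grasp point. The pads swing forward as they close: fully open they stand 13 mm farther back than shut.
Start: joints at [-1.256, 0.3, 1.521, -0, 1.321, -0.067], TCP at [0.205, -0.51, 0.231] pointing down, gripper open.
Joint ranges: [-3.03, 3.03], [-0.79, 2.21], [0.23, 2.52], [-1.04, 4.18], [0, 3.07], [-2.55, 2.55]. Speed limits (rad/s): [2.22, 2.22, 2.57, 3.14, 3.14, 3.14].

## Interface

Orientations are given as a unit quaternion [w, x, y, z].
In Python, from rig import robot gives the robot as it stands.
- The arm moves only by the tool play_rows, never from a script. Its argument "series" is one flat list of numbers, 7 for each row, row after row: the shift along the tool's x, y, z in units of 25 cm (1.0 is 25 cm), then the turn, a rotation vector about the tool's x, y, z in units of pi/2 rad (1.0 is pi/2 rad), then the opening, from 0 (shut) to 1 (fully open). A call has 1 to 12 rows; each row shifts and turns the pose as measured when the row begins, along the tool's axes as they then stand; what a row does not reach is not made up. A row lasts 1/8 s, in which the tool goes at most 62.5 mm and 10.7 degrees, less where a joint would pass 70% of its speed; a pose out of reach is approached as far as the arm can. A call with a number of a shift or a turn outside -1 to 1 is refused whole. A call with a gripper value outside its range is refused whole. The fingers move at their own pace and stop on an object; "grip_force" is the grip in N (left out, the last holds). Time passes only in rows, so rows that do not move let the fingers close. It gives the time, the measured TCP pose, the force and the opening at its end, in the units of the state.
- robot.get_obs(): the state, without advancing time (a new reading comes with each control period).
- robot.capture(name): name is "side" or "top"; returns a dict with "image" (384x512x3 uint8, blue, green, red), "fx", "fy", "cx", "cy" (pixels), "distortion" ([k1, k2, p1, p2, k3] as OpenCV has them; the pictures are not rectified), "R" (3x3) and "t" (3): a world point X has camera coordinates R X + t. Camera axes: x right, y down, z forward; pixel columns grow to the right and rows downward; lengths in m; the calibration is good to about 2 mm. A picture is of the moment at which its call begins. There is no depth.
- robot.job_done(): hands the job in, once; it reports no verdict.
The state is a dict: "time": time; "joint_positions": joint angles; "joint_vel": joint speeds; "joint_torque": joint torques, N m; "ee_pos": TCP position; "tcp_rot": TCP orientation; "force": force on the tool from outside, world axes, zero at the start; "torque": the same for the moment, N m; "grip_width": opening from 0.0 (shut) to 1.0 (fully open).
Only numpy, scipy, OpenCV 4.12 (cv2) and the standard library are available. Lean on these libraries where they do the work, as an engineer would, in place of code of your own. Each camera call takes 0.05 s, during which the arm holds its last target.

## Working session

There is one attempt and no reset: what is moved stays moved. The work goes in short steps, Python scripts to look and compute and a tool call to move; the robot and the scene stay as the last step left them, time stands still between calls to the robot, and variables do not carry over. Pictures are saved under pics/ and viewed, and the job is handed in when it is done.

Besides the shell and the picture viewer there is one more tool, called after "Emit:" in YAML: its name, and indented under it one key for each argument. play_rows: Moves the arm, as the interface text tells. Its arguments: {"type":"object","properties":{"series":{"type":"array"},"grip_force":{"type":"number"}},"required":["series"]}

```bash
ls; mkdir -p pics
python3 - <<'E'
from rig import robot
import cv2,pickle
o=robot.get_obs();print(o)
for n in("side","top"):
    c=robot.capture(n);pickle.dump(c,open(f"{n}0.pkl","wb"));cv2.imwrite(f"pics/{n}0.png",c["image"])
    print(n,{k:v for k,v in c.items() if k!="image"})
E
```

```text
pics
{'time': 0.0, 'joint_positions': array([-1.25562108e+00,  3.00484269e-01,  1.52159195e+00,  1.21637022e-05,
        1.32067529e+00, -6.66347129e-02]), 'joint_vel': array([-1.97486167e-04,  7.72396446e-05, -1.07862120e-03,  6.61416282e-04,
       -1.46256232e-03, -1.45882159e-04]), 'joint_torque': array([-3.66997374e-04, -5.43504703e+01, -3.61796665e+01, -9.45020497e-05,
        4.00366582e-03, -2.07333687e-05]), 'ee_pos': array([ 0.2048408 , -0.51018228,  0.23070948]), 'tcp_rot': array([ 0.13412403, -0.13421733,  0.69466788, -0.69385373]), 'force': array([ 0.98631105, -0.83583278, -0.25928561]), 'torque': array([-0.00921059, -0.00767768,  0.01854998]), 'grip_width': 0.9993729325971678}
side {'fx': 373.44447343772964, 'fy': 373.44447343772964, 'cx': 253.39795309144782, 'cy': 188.94864764273603, 'distortion': array([-0.03435802,  0.        ,  0.        ,  0.        ,  0.        ]), 'R': array([[ 0.89801381, -0.43922721, -0.02550805],
       [-0.21854105, -0.39499317, -0.89231172],
       [ 0.38185208,  0.8068828 , -0.45069849]]), 't': array([-0.56264674,  0.23710263,  0.55734617])}
top {'fx': 448.60105737168044, 'fy': 448.60105737168044, 'cx': 245.8999517627518, 'cy': 191.50941123181522, 'distortion': array([0.01442996, 0.        , 0.        , 0.        , 0.        ]), 'R': array([[ 1.54703240e-02, -9.99880071e-01,  7.15580773e-04],
       [-9.95083000e-01, -1.54661162e-02, -9.78295607e-02],
       [ 9.78288954e-02,  8.01392736e-04, -9.95202927e-01]]), 't': array([-0.07556486,  0.61060511,  0.93385885])}
```

View pics/side0.png

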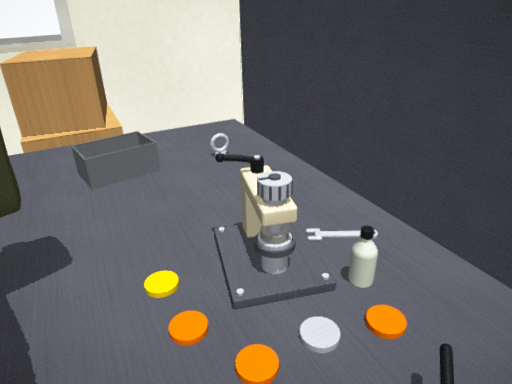

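View pics/top0.png

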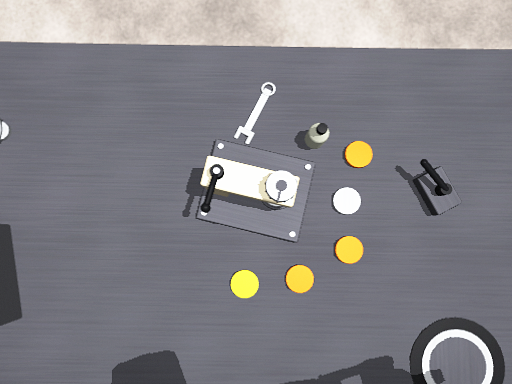

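Run:
```python
import cv2,pickle
a=pickle.load(open("top0.pkl","rb"))["image"][130:250,185:325]
cv2.imwrite("pics/topc.png",cv2.resize(a,None,fx=5,fy=5,interpolation=cv2.INTER_CUBIC))
a=pickle.load(open("side0.pkl","rb"))["image"][145:305,205:345]
cv2.imwrite("pics/sidec.png",cv2.resize(a,None,fx=3.7,fy=3.7,interpolation=cv2.INTER_CUBIC))
```

```text
(no output)
```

View pics/topc.png

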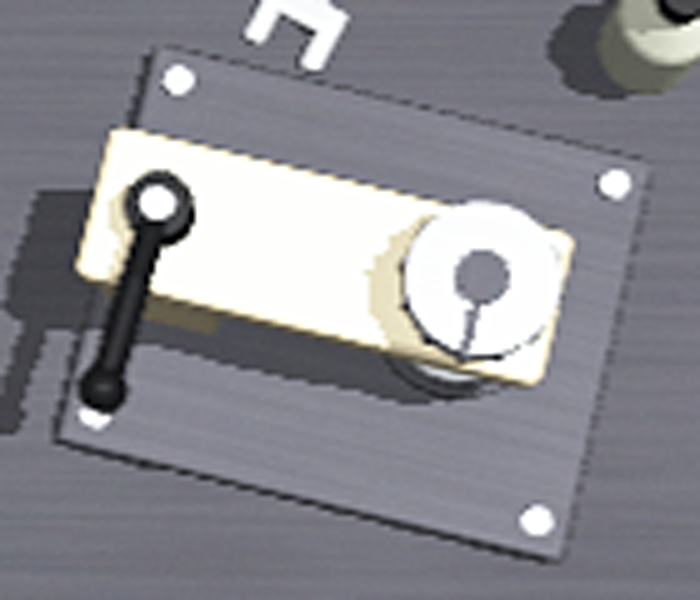

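View pics/sidec.png

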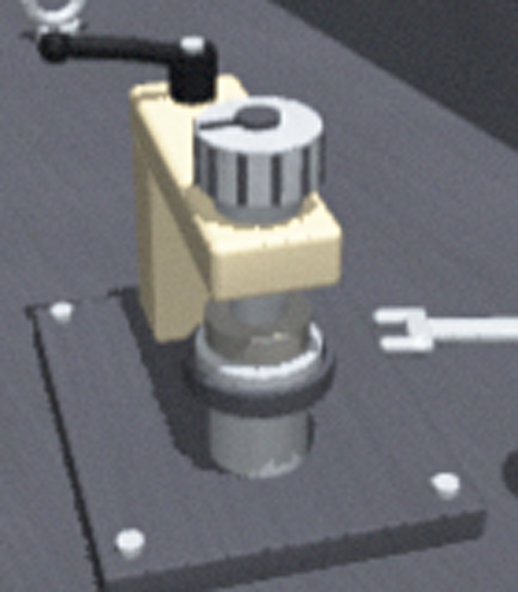

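```bash
cat > h.py <<'E'
import numpy as np,cv2,pickle
from scipy.optimize import least_squares
T=pickle.load(open("top0.pkl","rb"));S=pickle.load(open("side0.pkl","rb"))
def proj(c,X):
    K=np.array([[c["fx"],0,c["cx"]],[0,c["fy"],c["cy"]],[0,0,1]])
    return cv2.projectPoints(np.atleast_2d(np.float64(X)),cv2.Rodrigues(c["R"])[0],c["t"],K,c["distortion"])[0][:,0]
def ray(c,uv,z):
    K=np.array([[c["fx"],0,c["cx"]],[0,c["fy"],c["cy"]],[0,0,1]])
    p=cv2.undistortPoints(np.float64([[uv]]),K,c["distortion"])[0,0]
    d=c["R"].T@np.array([p[0],p[1],1]);o=-c["R"].T@c["t"]
    return o+d*(z-o[2])/d[2]
def tc(u,v):return [(u+.5)/5-.5+185,(v+.5)/5-.5+130]
def sc(u,v):return [(u+.5)/3.7-.5+205,(v+.5)/3.7-.5+145]
E
python3 - <<'E'
from h import *
for n,t,s,z in(("ring",(483,279),(259,116),.195),("hub",(158,203),(193,46),.183),("knob",(103,388),(54,46),.191)):
    print(n,ray(T,tc(*t),z),ray(S,sc(*s),z))
    f=lambda X:np.r_[proj(T,X)[0]-tc(*t),proj(S,X)[0]-sc(*s)]
    r=least_squares(f,[.5,0,.2]);print(r.x,r.fun)
# fit stand
scr=[(180,80),(615,184),(538,520)]
for p in scr: print(ray(T,tc(*p),.02))
E
```

```text
ring [ 0.60739072 -0.12891988  0.195     ] [ 0.60930793 -0.1244819   0.195     ]
[ 0.60705381 -0.1287057   0.19722908] [-0.02288888  0.046851    0.04635138 -0.00695208]
hub [ 0.63465862 -0.01174288  0.183     ] [ 0.63371962 -0.01064259  0.183     ]
[ 0.63403653 -0.01152313  0.18334297] [-0.14103551  0.31052737  0.35321113 -0.0479909 ]
knob [0.56666552 0.00583911 0.191     ] [0.56443287 0.0060804  0.191     ]
[0.56568228 0.0061949  0.19083079] [-0.20470541  0.55402394  0.61163463 -0.06074507]
[ 0.71294463 -0.00905524  0.02      ]
[ 0.66983116 -0.19986416  0.02      ]
[ 0.52328681 -0.16704612  0.02      ]
```

```bash
cat >> h.py <<'E'
from scipy.spatial.transform import Rotation as Ro
def st(tgt=None):
    from rig import robot
    o=robot.get_obs();q=o["tcp_rot"];R=Ro.from_quat([q[1],q[2],q[3],q[0]]).as_matrix()
    np.set_printoptions(precision=4,suppress=True)
    print("t",round(o["time"],2),"p",o["ee_pos"],"q",o["joint_positions"],"F",o["force"],"M",o["torque"],"g",round(o["grip_width"],4))
    print("zdir",R[:,2],"ydir",R[:,1],"yaw_z",np.arctan2(R[1,2],R[0,2]))
    if tgt is not None: print("tool shift units",R.T@(np.array(tgt)-o["ee_pos"])/.25)
    return o,R
E
python3 -c "
from h import *
st([.607,-.128,.27])"
```

```text
t 0.1 p [ 0.2049 -0.5102  0.2308] q [-1.2556  0.3004  1.5216  0.      1.3207 -0.0666] F [ 0.0016  0.248  -0.125 ] M [ 0.0161  0.0276 -0.0187] g 0.9986
zdir [ 0.3726 -0.928  -0.0011] ydir [-0.0003  0.0011 -1.    ] yaw_z -1.1890041699573688
tool shift units [-2.0624 -0.1559 -0.8195]
```

Emit:
play_rows:
  series: [0,-0.15,0,0,0,0,1,-0.206,0,-0.082,0,0,0,1,-0.206,0,-0.082,0,0,0,1,-0.206,0,-0.082,0,0,0,1,-0.206,0,-0.082,0,0,0,1,-0.206,0,-0.082,0,0,0,1,-0.206,0,-0.082,0,0,0,1,-0.206,0,-0.082,0,0,0,1,-0.206,0,-0.082,0,0,0,1]

```text
time: 1.23
ee_pos: [0.5333, -0.1967, 0.2675]
tcp_rot: [0.131, -0.133, 0.697, -0.693]
force: [0.2, -1.4, -0.4]
grip_width: 1.0
```

```bash
python3 -c "
from h import *
st([.607,-.128,.27])"
```

```text
t 1.23 p [ 0.5333 -0.1967  0.2675] q [-0.4193  0.319   1.4119  0.0034  1.4152  0.7756] F [ 0.1996 -1.4028 -0.3793] M [-0.0109 -0.0249  0.019 ] g 1.0003
zdir [ 0.3666 -0.9304 -0.0056] ydir [-0.0027  0.0049 -1.    ] yaw_z -1.1954689586352611
tool shift units [-0.3752 -0.0095 -0.1478]
```

Emit:
play_rows:
  series: [-0.188,0,-0.074,0,0,0,1,-0.188,0,-0.074,0,0,0,1,0,0,0,0,-0.115,0,1,0,0,0,0,-0.115,0,1,0,0,0,0,-0.115,0,1,0,0,0,0,-0.115,0,1,0,0,0,0,-0.115,0,1,0,0,0,0,-0.115,0,1,0,0,0,0,-0.115,0,1,0,0,0,0,-0.115,0,1,0,0,0,0,-0.115,0,1,0,0,0,0,-0.115,0,1]

```text
time: 2.72
ee_pos: [0.6103, -0.1206, 0.2609]
tcp_rot: [0.638, -0.637, 0.312, -0.301]
force: [-0.6, -0.2, 0.6]
grip_width: 1.006
```

Emit:
play_rows:
  series: [0,0,0,0,-0.115,0,1,0,0,0,0,-0.115,0,1,0,0,0,0,-0.115,0,1,0,0,0,0,0,0,1]

```text
time: 3.22
ee_pos: [0.6099, -0.1205, 0.2591]
tcp_rot: [0.699, -0.695, 0.125, -0.112]
force: [0.6, -0.9, -0.3]
grip_width: 1.0
```

```bash
python3 -c "
from h import *
st([.607,-.128,.2])"
```

```text
t 3.23 p [ 0.6099 -0.1205  0.2591] q [-0.2557  0.4554  1.2448  0.0043  1.46   -1.4898] F [ 0.6416 -0.9069 -0.317 ] M [-0.0295 -0.0353 -0.0054] g 1.0001
zdir [0.3309 0.9437 0.0027] ydir [-0.0169  0.0088 -0.9998] yaw_z 1.2335565086112485
tool shift units [ 0.0036  0.2362 -0.0327]
```

Emit:
play_rows:
  series: [0.004,0,-0.033,-0.002,0,-0.012,1,0,0.13,0,0,0,0,1,0,0,0,0,0,0,1]

```text
time: 3.6
ee_pos: [0.6077, -0.1299, 0.2259]
tcp_rot: [-0.696, 0.697, -0.122, 0.123]
force: [-0.6, 0.1, -0.3]
grip_width: 1.0
```

Run:
```python
from h import *
from rig import robot
st([.607,-.128,.16])
for n in("side","top"):
    c=robot.capture(n);pickle.dump(c,open(f"{n}1.pkl","wb"))
    a=c["image"][110:310,190:390]
    cv2.imwrite(f"pics/{n}1.png",cv2.resize(a,None,fx=3,fy=3,interpolation=cv2.INTER_CUBIC))
```

```text
t 3.6 p [ 0.6077 -0.1299  0.2259] q [-0.269   0.4637  1.3094 -0.0012  1.3665 -1.4917] F [-0.5714  0.0849 -0.2807] M [0.0108 0.0443 0.0258] g 0.9997
zdir [ 0.3409  0.9401 -0.001 ] ydir [ 0.0017 -0.0017 -1.    ] yaw_z 1.2229242608013302
tool shift units [-0.0059  0.2634  0.0064]
```

View pics/side1.png

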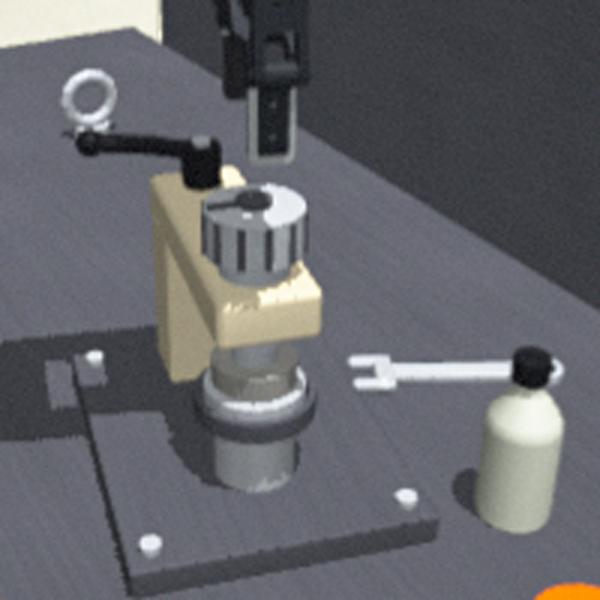

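View pics/top1.png

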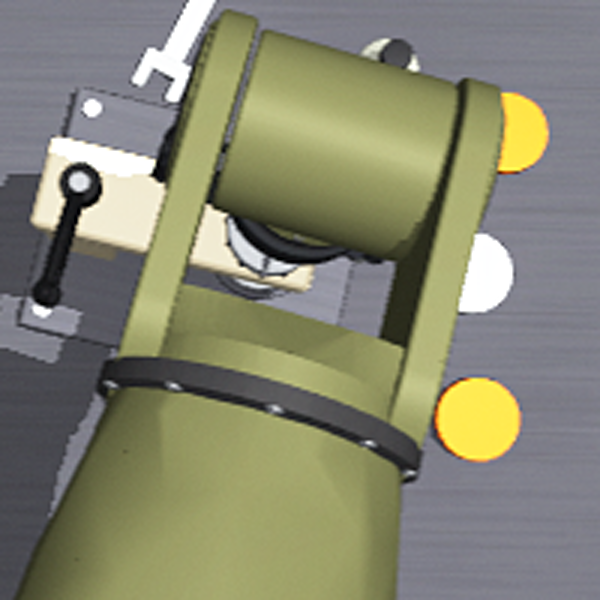

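Run:
```python
from h import *
p=np.array([.6077,-.1299,.2259]);z=np.array([.341,.94,0])
for s in(-.05,.05):
  for h in (0,.013): print(s,h,(proj(S,p+s*z+[0,0,h])-[190,110])*3)
print((proj(S,p)-[190,110])*3, (proj(S,[.6075,-.1285,.195])-[190,110])*3)
```

```text
-0.05 0 [[272.79711217 187.58299826]]
-0.05 0.013 [[273.00144551 162.64693198]]
0.05 0 [[242.03584632 114.9778118 ]]
0.05 0.013 [[241.91878034  92.94600092]]
[[256.24482501 148.50462399]] [[254.58965701 201.41809164]]
```

Emit:
play_rows:
  series: [-0.006,0.07,0.006,0,0,0,1,0,0.07,0,0,0,0,1,0,0.06,0,0,0,0,1,0,0.05,0,0,0,0,1,0,0.01,0,0,0,0,1]

```text
time: 4.32
ee_pos: [0.6088, -0.1284, 0.1611]
tcp_rot: [-0.696, 0.697, -0.119, 0.126]
force: [-0.2, -0.4, -0.3]
grip_width: 0.998
```

```bash
python3 -c "
from h import *
st([.6072,-.1283,.16])"
```

```text
t 4.33 p [ 0.6088 -0.1284  0.1611] q [-0.2662  0.5155  1.3871 -0.0013  1.23   -1.4885] F [-0.1781 -0.4397 -0.3271] M [0.0185 0.0157 0.0532] g 0.9975
zdir [ 0.341   0.94   -0.0005] ydir [ 0.0084 -0.0036 -1.    ] yaw_z 1.2227677687902658
tool shift units [-0.0061  0.0042 -0.0019]
```

Emit:
play_rows:
  series: [-0.006,0.003,-0.002,0,0,0,0,0,0,0,0,0,0,0,0,0,0,0,0,0,0,0,0,0,0,0,0,0,0,0,0,0,0,0,0,0,0,0,0,0,0,0]
  grip_force: 60

```text
time: 5.08
ee_pos: [0.6069, -0.1294, 0.1612]
tcp_rot: [-0.695, 0.698, -0.119, 0.126]
force: [0.4, -0.4, -2.8]
grip_width: 0.641
```

Run:
```python
from h import *
from rig import robot
st([.6072,-.1283,.16])
for n in("side",):
    c=robot.capture(n)
    a=c["image"][110:310,190:390]
    cv2.imwrite(f"pics/{n}2.png",cv2.resize(a,None,fx=3,fy=3,interpolation=cv2.INTER_CUBIC))
```

```text
t 5.08 p [ 0.6069 -0.1294  0.1612] q [-0.2678  0.5117  1.3924 -0.0035  1.2279 -1.4891] F [ 0.3835 -0.3713 -2.8419] M [-0.1156  0.0441 -0.0075] g 0.6408
zdir [ 0.3413  0.9399 -0.0026] ydir [ 0.0084 -0.0058 -0.9999] yaw_z 1.2224750491257006
tool shift units [-0.0006  0.0049  0.0047]
```

View pics/side2.png

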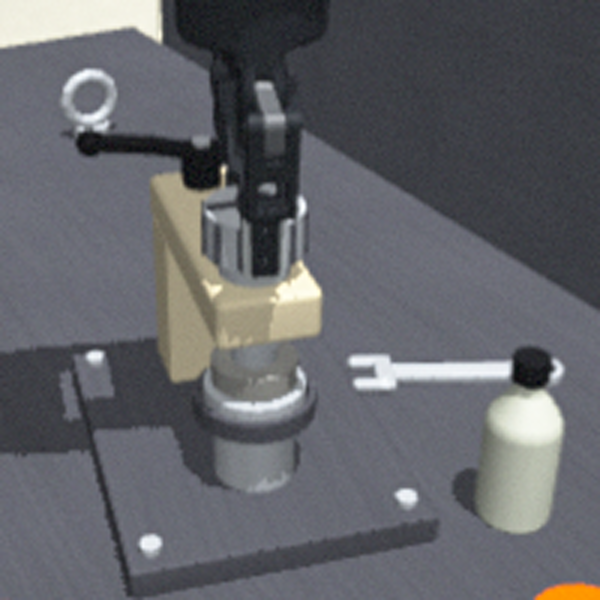

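Emit:
play_rows:
  series: [0,0,0,0,0.05,0,0,0,0,0,0,0.05,0,0,0,0,0,0,0.05,0,0]

```text
time: 5.5
ee_pos: [0.6069, -0.1294, 0.1612]
tcp_rot: [-0.675, 0.678, -0.202, 0.209]
force: [-0.3, -0.1, -3.8]
grip_width: 0.638
```

```bash
cat > r.py <<'E'
from h import *
o,R=st()
print("ring",round(1.2225-np.arctan2(R[1,2],R[0,2]),4),"Mz",o["torque"][2], "c",R.T@(np.array([.6069,-.1294,.1612])-o["ee_pos"])/.25)
E
cat > s.py <<'E'
from rig import robot
import numpy as np
from scipy.spatial.transform import Rotation as Ro
o=robot.get_obs();q=o["tcp_rot"];R=Ro.from_quat([q[1],q[2],q[3],q[0]]).as_matrix()
p=o["ee_pos"];d=R.T@(np.array([.6069,-.1294,.1612])-p)/.25
print("ring %.3f Mz %.3f j6tau %.3f F %s p %s c %s g %.3f t %.2f"%(1.2225-np.arctan2(R[1,2],R[0,2]),o["torque"][2],o["joint_torque"][5],o["force"].round(1),p.round(4),d.round(4),o["grip_width"],o["time"]))
E
python3 r.py; python3 s.py
```

```text
t 5.5 p [ 0.6069 -0.1294  0.1612] q [-0.2676  0.5117  1.3924 -0.004   1.228  -1.2472] F [-0.295  -0.1202 -3.7747] M [-0.2668  0.1965  0.0229] g 0.6383
zdir [ 0.5562  0.831  -0.0006] ydir [ 0.0081 -0.0062 -0.9999] yaw_z 0.9809529853126397
ring 0.2415 Mz 0.022895661380773195 c [-0.0001  0.0001  0.0001]
ring 0.242 Mz 0.023 j6tau -1.288 F [-0.3 -0.1 -3.8] p [ 0.6069 -0.1294  0.1612] c [-0.0001  0.0001  0.0001] g 0.638 t 5.50
```

Emit:
play_rows:
  series: [0,0,0,0,0.04,0,0,0,0,0,0,0.04,0,0]

```text
time: 5.75
ee_pos: [0.6069, -0.1294, 0.1612]
tcp_rot: [-0.661, 0.663, -0.246, 0.252]
force: [1.5, -1.7, -2.8]
grip_width: 0.638
```

```bash
python3 s.py
```

```text
ring 0.371 Mz -0.001 j6tau -1.141 F [ 1.5 -1.7 -2.8] p [ 0.6069 -0.1294  0.1612] c [-0.0001  0.0001 -0.    ] g 0.638 t 5.75
```

Emit:
play_rows:
  series: [0,0,0,0,0.04,0,0,0,0,0,0,0.04,0,0]

```text
time: 6.0
ee_pos: [0.6069, -0.1294, 0.1612]
tcp_rot: [-0.643, 0.645, -0.288, 0.295]
force: [0.6, 0.3, -3.7]
grip_width: 0.638
```

```bash
python3 s.py
```

```text
ring 0.501 Mz 0.007 j6tau -1.079 F [ 0.6  0.3 -3.7] p [ 0.6069 -0.1294  0.1612] c [-0.0001  0.0001 -0.0001] g 0.638 t 6.00
```

```bash
python3 - <<'E'
from rig import robot
import cv2
c=robot.capture("side")
a=c["image"][140:260,230:330]
cv2.imwrite("pics/side3.png",cv2.resize(a,None,fx=5,fy=5,interpolation=cv2.INTER_CUBIC))
E
python3 s.py
```

```text
ring 0.504 Mz -0.057 j6tau -0.893 F [ 0.6  0.3 -3.4] p [ 0.6069 -0.1294  0.1613] c [-0.0001  0.0003 -0.0001] g 0.643 t 6.05
```

View pics/side3.png

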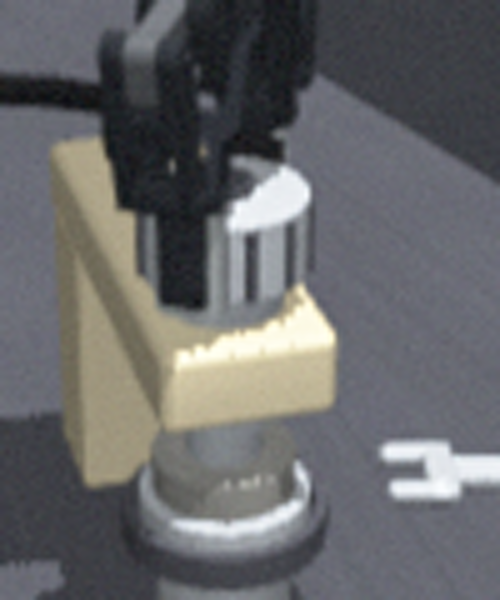

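Emit:
play_rows:
  series: [0,0,0,0,0.04,0,0,0,0,0,0,0,0,0]

```text
time: 6.3
ee_pos: [0.6069, -0.1294, 0.1612]
tcp_rot: [-0.633, 0.636, -0.309, 0.316]
force: [1.6, -0.8, -4.4]
grip_width: 0.639
```

```bash
python3 s.py
```

```text
ring 0.566 Mz 0.004 j6tau 0.731 F [ 1.6 -0.8 -4.4] p [ 0.6069 -0.1294  0.1612] c [-0.0001  0.0002 -0.0001] g 0.639 t 6.30
```

Emit:
play_rows:
  series: [0,0,0,0,0.05,0,0,0,0,0,0,0,0,0]

```text
time: 6.55
ee_pos: [0.6069, -0.1294, 0.1613]
tcp_rot: [-0.621, 0.623, -0.332, 0.339]
force: [2.5, -0.3, -3.4]
grip_width: 0.64
```

```bash
python3 s.py
```

```text
ring 0.641 Mz 0.052 j6tau 0.904 F [ 2.5 -0.3 -3.4] p [ 0.6069 -0.1294  0.1613] c [-0.      0.0002 -0.0001] g 0.640 t 6.55
```

Emit:
play_rows:
  series: [0,0,0,0,0.05,0,0,0,0,0,0,0,0,0]

```text
time: 6.8
ee_pos: [0.6069, -0.1294, 0.1612]
tcp_rot: [-0.609, 0.611, -0.355, 0.362]
force: [1.6, -0.8, -3.1]
grip_width: 0.64
```

Emit:
play_rows:
  series: [0,0,0,0,0.04,0,0]

```text
time: 6.92
ee_pos: [0.6069, -0.1294, 0.1613]
tcp_rot: [-0.598, 0.6, -0.373, 0.38]
force: [2.4, -0.0, -3.4]
grip_width: 0.639
```

```bash
python3 s.py
```

```text
ring 0.774 Mz 0.066 j6tau -1.457 F [ 2.4 -0.  -3.4] p [ 0.6069 -0.1294  0.1613] c [-0.      0.0002 -0.0001] g 0.639 t 6.92
```

Emit:
play_rows:
  series: [0,0,0,0,0.05,0,0]

```text
time: 7.05
ee_pos: [0.6069, -0.1294, 0.1612]
tcp_rot: [-0.583, 0.585, -0.395, 0.403]
force: [3.3, -0.5, -2.9]
grip_width: 0.636
```

```bash
python3 s.py
```

```text
ring 0.851 Mz 0.183 j6tau -1.241 F [ 3.3 -0.5 -2.9] p [ 0.6069 -0.1294  0.1612] c [-0.      0.0001 -0.    ] g 0.636 t 7.05
```

Emit:
play_rows:
  series: [0,0,0,0,0.05,0,0]

```text
time: 7.18
ee_pos: [0.6069, -0.1294, 0.1613]
tcp_rot: [-0.567, 0.569, -0.418, 0.425]
force: [2.6, -0.4, -3.6]
grip_width: 0.636
```

```bash
python3 s.py
```

```text
ring 0.928 Mz 0.358 j6tau -0.950 F [ 2.6 -0.4 -3.6] p [ 0.6069 -0.1294  0.1613] c [ 0.      0.0002 -0.0001] g 0.636 t 7.17
```

Emit:
play_rows:
  series: [0,0,0,0,0,0,0]

```text
time: 7.3
ee_pos: [0.6069, -0.1294, 0.1612]
tcp_rot: [-0.568, 0.57, -0.417, 0.424]
force: [2.5, -0.2, -2.5]
grip_width: 0.641
```

```bash
python3 s.py
```

```text
ring 0.924 Mz 0.238 j6tau 1.139 F [ 2.5 -0.2 -2.5] p [ 0.6069 -0.1294  0.1612] c [ 0.0001  0.0001 -0.0001] g 0.641 t 7.30
```

Emit:
play_rows:
  series: [0,0,0,0,-0.07,0,0,0,0,0,0,-0.07,0,0,0,0,0,0,-0.07,0,0,0,0,0,0,-0.07,0,0,0,0,0,0,-0.07,0,0,0,0,0,0,-0.07,0,0,0,0,0,0,-0.07,0,0,0,0,0,0,-0.07,0,0,0,0,0,0,-0.07,0,0,0,0,0,0,-0.07,0,0,0,0,0,0,0,0,0]

```text
time: 8.68
ee_pos: [0.607, -0.1294, 0.1613]
tcp_rot: [-0.705, 0.708, -0.03, 0.036]
force: [0.3, 0.2, -3.9]
grip_width: 0.641
```

```bash
python3 s.py
```

```text
ring -0.254 Mz -0.016 j6tau -1.108 F [ 0.3  0.2 -3.9] p [ 0.607  -0.1294  0.1613] c [-0.0002  0.0002  0.0001] g 0.641 t 8.68
```

Emit:
play_rows:
  series: [0,0,0,0,-0.055,0,0,0,0,0,0,-0.055,0,0,0,0,0,0,-0.055,0,0,0,0,0,0,0,0,0,0,0,0,0,0,0,0]

```text
time: 9.3
ee_pos: [0.607, -0.1294, 0.1612]
tcp_rot: [-0.703, 0.706, 0.062, -0.056]
force: [0.3, -1.4, -2.5]
grip_width: 0.634
```

```bash
python3 s.py
```

```text
ring -0.515 Mz -0.029 j6tau -0.062 F [ 0.3 -1.4 -2.5] p [ 0.607  -0.1294  0.1612] c [-0.0002  0.0001  0.0002] g 0.634 t 9.30
```

Emit:
play_rows:
  series: [0,0,0,0,0,0,1,0,0,0,0,0,0,1,0,0,0,0,0,0,1,0,0,0,0,0,0,1,0,0,0,0,0,0,1,0,-0.1,0,0,0,0,1,0,-0.15,0,0,0,0,1,0,-0.15,0,0,0,0,1,0,0,0,0,0,0,1]

```text
time: 10.42
ee_pos: [0.6062, -0.1289, 0.2652]
tcp_rot: [-0.703, 0.707, 0.062, -0.054]
force: [-0.3, 0.5, 0.4]
grip_width: 1.002
```

Run:
```python
from h import *
from rig import robot
st([.56,.05,.26])
for n in("side","top"):
    c=robot.capture(n)
    a=c["image"][110:310,190:390]
    cv2.imwrite(f"pics/{n}4.png",cv2.resize(a,None,fx=3,fy=3,interpolation=cv2.INTER_CUBIC))
```

```text
t 10.43 p [ 0.6062 -0.1289  0.2652] q [-0.2678  0.4305  1.266  -0.0018  1.4335 -2.0026] F [-0.2543  0.4566  0.3545] M [0.0141 0.0172 0.0229] g 1.0023
zdir [-0.1635  0.9865 -0.0064] ydir [ 0.0106 -0.0048 -0.9999] yaw_z 1.7350145797129073
tool shift units [-0.0655  0.0154  0.7361]
```

View pics/side4.png

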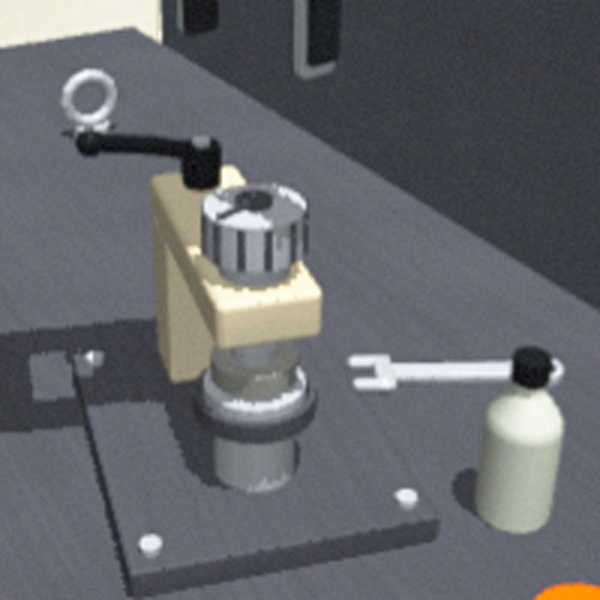

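View pics/top4.png

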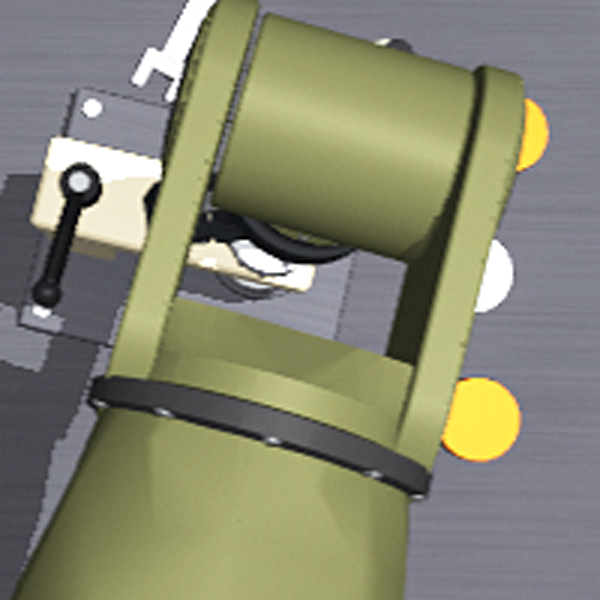

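Emit:
play_rows:
  series: [0,0,0,0,0.115,0,0,0,0,0,0,0.115,0,0,0,0,0,0,0.115,0,0,0,0,0,0,0.115,0,0,0,0,0,0,0.115,0,0,0,0,0,0,0.115,0,0,0,0,0,0,0.115,0,0,0,0,0,0,0.115,0,0,0,0,0,0,0.115,0,0,0,0,0,0,0.115,0,0,0,0,0,0,0.1,0,0,0,0,0,0,0,0,0]

```text
time: 12.02
ee_pos: [0.601, -0.1276, 0.2425]
tcp_rot: [0.417, -0.427, 0.573, -0.562]
force: [1.0, 0.2, 0.6]
grip_width: 0.002
```

Run:
```python
from h import *
st([.5745,-.0262,.24])
s3=lambda u,v:[(u+.5)/3-.5+190,(v+.5)/3-.5+110]
for t in((208,206),(222,216)):
    d=ray(S,s3(*t),.197)-ray(S,s3(254,199),.197);print(t,np.arctan2(d[1],d[0]),np.hypot(d[0],d[1]))
```

```text
t 12.03 p [ 0.601  -0.1276  0.2425] q [-0.2681  0.4503  1.2903 -0.0019  1.4232  0.0244] F [0.9564 0.2325 0.5889] M [0.0597 0.0129 0.0034] g 0.0021
zdir [ 0.9574 -0.288  -0.0221] ydir [-0.0219  0.0041 -0.9998] yaw_z -0.292195070256939
tool shift units [-0.3579  0.0138 -0.2181]
(208, 206) 2.980027761477711 0.025715395907781675
(222, 216) -2.7464615223993216 0.02658406751801351
```

Emit:
play_rows:
  series: [-0.12,0,-0.073,0.014,0,0.002,0,-0.12,0,-0.073,0,0,0,0,-0.118,0,-0.073,0,0,0,0,0,0,0,0,0,0,0]

```text
time: 12.52
ee_pos: [0.5722, -0.0237, 0.2391]
tcp_rot: [0.425, -0.427, 0.565, -0.563]
force: [0.3, 0.3, 0.4]
grip_width: -0.004
```

```bash
python3 -c "
from h import *
st([.5745,-.0262,.173])"
```

```text
t 12.53 p [ 0.5722 -0.0237  0.2391] q [-0.1059  0.3472  1.4402  0.0012  1.3587  0.1701] F [0.3482 0.3164 0.3587] M [ 0.013  0.002 -0.026] g -0.0039
zdir [ 0.9621 -0.2727 -0.0047] ydir [-0.0044  0.0016 -1.    ] yaw_z -0.2762048276031665
tool shift units [0.007  0.2645 0.0129]
```

Emit:
play_rows:
  series: [0.006,0.08,0.013,0,0,0,0,0,0.08,0,0,0,0,0,0,0.06,0,0,0,0,0,0,0.035,0,0,0,0,0,0,0,0,0,0,0,0]

```text
time: 13.15
ee_pos: [0.5749, -0.0283, 0.1719]
tcp_rot: [0.428, -0.431, 0.564, -0.56]
force: [0.1, -0.1, 0.6]
grip_width: -0.001
```

Run:
```python
from h import *
from rig import robot
st([.5745,-.0262,.173])
for n in("side","top"):
    c=robot.capture(n)
    a=c["image"][110:310,190:390] if n=="side" else c["image"][100:300,150:350]
    cv2.imwrite(f"pics/{n}5.png",cv2.resize(a,None,fx=3,fy=3,interpolation=cv2.INTER_CUBIC))
```

```text
t 13.15 p [ 0.5749 -0.0283  0.1719] q [-0.1131  0.4127  1.5111  0.0006  1.2239  0.1532] F [ 0.0908 -0.1238  0.5907] M [ 0.0165  0.0374 -0.001 ] g -0.0013
zdir [ 0.9647 -0.2634 -0.0061] ydir [-0.006   0.0013 -1.    ] yaw_z -0.26658094815266065
tool shift units [-0.0078 -0.0043 -0.0039]
```

View pics/side5.png

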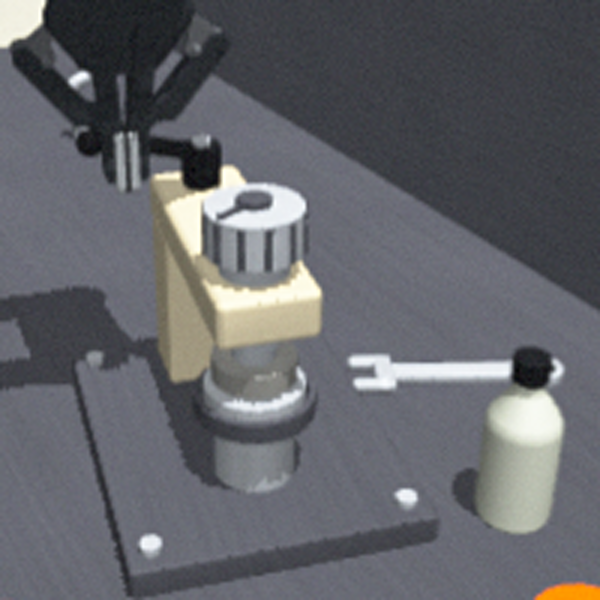

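View pics/top5.png

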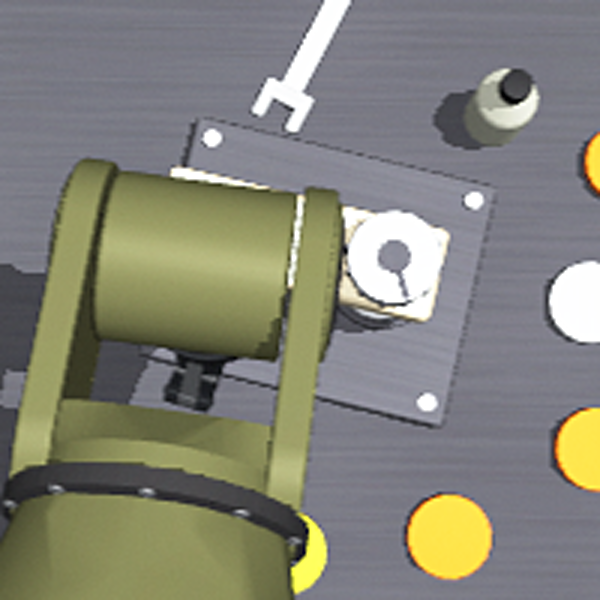

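Emit:
play_rows:
  series: [-0.028,0,-0.004,0,0,0,0,-0.024,0,0,0,0,0,0,-0.017,0,-0.005,0,0.051,0,0,-0.017,0,-0.005,0,0.051,0,0,-0.017,0,-0.005,0,0.051,0,0,-0.017,0,-0.005,0,0.051,0,0,-0.017,0,-0.005,0,0.051,0,0]

```text
time: 14.12
ee_pos: [0.5816, 0.0084, 0.1745]
tcp_rot: [-0.304, 0.306, -0.638, 0.638]
force: [0.0, -3.0, -1.8]
grip_width: -0.002
```

```bash
cat > l.py <<'E'
from h import *
o,R=st()
d=o["ee_pos"]-np.array([.634,-.0115,o["ee_pos"][2]])
y=np.arctan2(R[1,2],R[0,2])
print("rel hub tool mm",R.T@d*1000,"tool-implied lever q",-0.224-y)
E
python3 l.py
```

```text
t 14.12 p [0.5816 0.0084 0.1745] q [-0.0477  0.4215  1.4922 -0.0021  1.2306  0.6314] F [ 0.0362 -2.9829 -1.8255] M [-0.4842  0.0491 -0.0511] g -0.002
zdir [ 0.7786 -0.6275 -0.001 ] ydir [-0.0028 -0.0019 -1.    ] yaw_z -0.6783556005091138
rel hub tool mm [ 17.3751   0.1069 -53.2419] tool-implied lever q 0.45435560050911383
```

Emit:
play_rows:
  series: [-0.017,0.004,-0.005,0,0.051,0,0,-0.017,0,-0.005,0,0.051,0,0,-0.017,0,-0.005,0,0.051,0,0,-0.017,0,-0.005,0,0.051,0,0,-0.017,0,-0.005,0,0.051,0,0,-0.017,0,-0.005,0,0.051,0,0,-0.017,0,-0.005,0,0.051,0,0,-0.017,0,-0.005,0,0.051,0,0]

```text
time: 15.12
ee_pos: [0.6039, 0.0377, 0.1747]
tcp_rot: [-0.08, 0.083, -0.7, 0.704]
force: [-1.8, -2.0, 0.0]
grip_width: 0.001
```

```bash
python3 l.py
```

```text
t 15.12 p [0.6039 0.0377 0.1747] q [ 0.0043  0.4724  1.418  -0.0063  1.255   1.3455] F [-1.7843 -2.0105  0.043 ] M [-0.3201  0.2675 -0.0437] g 0.0007
zdir [ 0.2296 -0.9733  0.005 ] ydir [-0.0038 -0.006  -1.    ] yaw_z -1.3391729053600825
rel hub tool mm [ 17.9646  -0.183  -54.8322] tool-implied lever q 1.1151729053600825
```

Now slower toward the stop.

Emit:
play_rows:
  series: [-0.017,0,-0.004,0,0.051,0,0,-0.017,0,-0.004,0,0.051,0,0,-0.01,0,-0.003,0,0.03,0,0]

```text
time: 15.5
ee_pos: [0.6143, 0.0434, 0.1748]
tcp_rot: [-0.004, 0.008, -0.705, 0.71]
force: [-2.0, -0.9, 0.0]
grip_width: -0.001
```

```bash
python3 l.py
```

```text
t 15.5 p [0.6143 0.0434 0.1748] q [ 0.0138  0.4965  1.3822 -0.0074  1.2683  1.5691] F [-1.9581 -0.8802  0.0397] M [-0.2574  0.3071  0.0118] g -0.0014
zdir [ 0.0177 -0.9998  0.007 ] ydir [-0.0053 -0.0071 -1.    ] yaw_z -1.5531085050657145
rel hub tool mm [ 18.76    -0.2847 -55.2004] tool-implied lever q 1.3291085050657145
```

Emit:
play_rows:
  series: [-0.014,0,-0.002,0,0.03,0,0,-0.012,0,-0.002,0,0.02,0,0]

```text
time: 15.75
ee_pos: [0.6199, 0.045, 0.1746]
tcp_rot: [0.025, -0.019, -0.704, 0.71]
force: [-19.5, -3.1, 6.0]
grip_width: 0.001
```

```bash
python3 l.py
```

```text
t 15.75 p [0.6199 0.045  0.1746] q [ 0.0166  0.5112  1.3607 -0.008   1.2785  1.6528] F [-19.5418  -3.081    6.0071] M [-0.5722  3.1519 -0.0823] g 0.0015
zdir [-0.063  -0.998   0.0084] ydir [-0.0087 -0.0078 -0.9999] yaw_z -1.6338353400743273
rel hub tool mm [ 17.5892  -0.3203 -55.5011] tool-implied lever q 1.4098353400743273
```

Emit:
play_rows:
  series: [0,0,0,0,0,0,0]

```text
time: 15.88
ee_pos: [0.6194, 0.045, 0.1747]
tcp_rot: [0.026, -0.019, -0.704, 0.71]
force: [-5.5, -4.1, 1.8]
grip_width: -0.001
```

```bash
python3 l.py
```

```text
t 15.88 p [0.6194 0.045  0.1747] q [ 0.0169  0.511   1.3607 -0.0087  1.2808  1.6535] F [-5.5209 -4.0738  1.7843] M [-0.5395  0.9298  0.0095] g -0.0007
zdir [-0.0632 -0.998   0.0092] ydir [-0.0108 -0.0085 -0.9999] yaw_z -1.6340696663899321
rel hub tool mm [ 18.1688  -0.3229 -55.5012] tool-implied lever q 1.4100696663899321
```

Emit:
play_rows:
  series: [0.06,0,0,0,0,0,0,0.06,0,0,0,0,0,0,0,-0.1,0,0,0,0,0,0,-0.2,0,0,0,0,0,0,-0.2,0,0,0,0,0,0.2,0,0,0,0,0,0,0.2,0,0,0,0,0,0,0.2,0,0,0,0,0,0,0.1,0,0,0,0,0,0,0,0,0,0,0,0,0]

```text
time: 17.12
ee_pos: [0.4117, 0.0626, 0.3087]
tcp_rot: [0.021, -0.021, -0.704, 0.709]
force: [0.6, -0.9, -0.0]
grip_width: -0.001
```

Run:
```python
from h import *
from rig import robot
st()
for n in("side","top"):
    c=robot.capture(n);pickle.dump(c,open(f"{n}6.pkl","wb"))
    a=c["image"][120:280,200:360] if n=="side" else c["image"][110:270,180:340]
    cv2.imwrite(f"pics/{n}6.png",cv2.resize(a,None,fx=3.7,fy=3.7,interpolation=cv2.INTER_CUBIC))
```

```text
t 17.12 p [0.4117 0.0626 0.3087] q [ 0.0668 -0.0581  1.7422 -0.0068  1.4591  1.6979] F [ 0.5616 -0.8646 -0.0073] M [-0.052   0.001   0.0334] g -0.0006
zdir [-0.0595 -0.9982  0.0069] ydir [-0.0011 -0.0069 -1.    ] yaw_z -1.6303482849196302
```

View pics/side6.png

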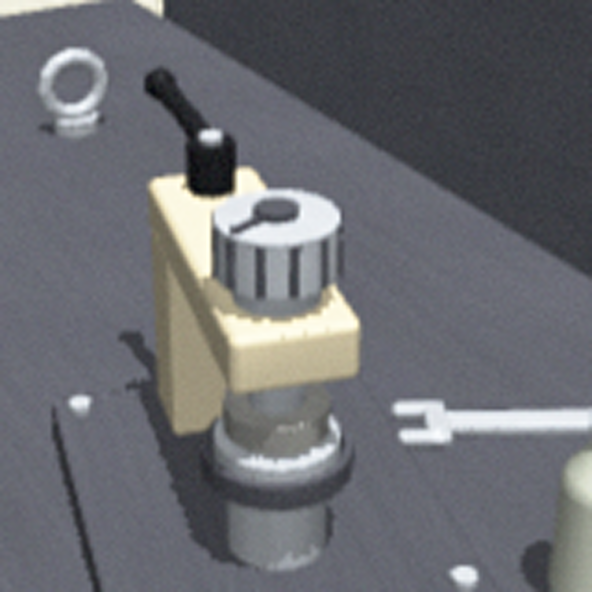

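View pics/top6.png

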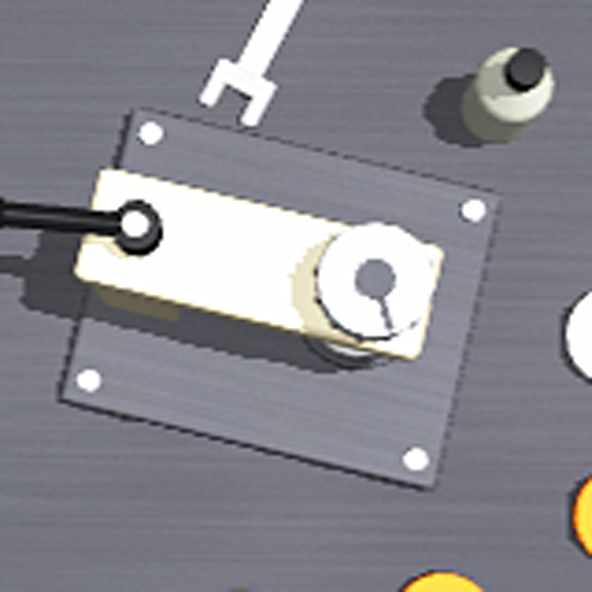

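Run:
```python
from h import *
c=pickle.load(open("top6.pkl","rb"))
a=c["image"][140:220,130:260];cv2.imwrite("pics/top7.png",cv2.resize(a,None,fx=5,fy=5,interpolation=cv2.INTER_CUBIC))
f=lambda u,v:[(u+.5)/3.7-.5+180,(v+.5)/3.7-.5+110]
d=ray(T,f(390,328),.197)-ray(T,f(374,280),.197);e=ray(T,tc(468,350),.197)-ray(T,tc(482,277),.197)
print(np.arctan2(d[1],d[0])-np.arctan2(e[1],e[0]))
g=lambda u,v:[(u+.5)/3.7-.5+200,(v+.5)/3.7-.5+120]
k=ray(S,g(160,82),.191);h=np.array([.634,-.0115,.191]);d=k-h;print(k,np.hypot(*d[:2])," q",np.pi-.224-np.arctan2(d[1],d[0]))
```

```text
-5.774486441784118
[0.63746683 0.06021516 0.191     ] 0.07179890899678656  q 1.3951004122799553
```

View pics/top7.png

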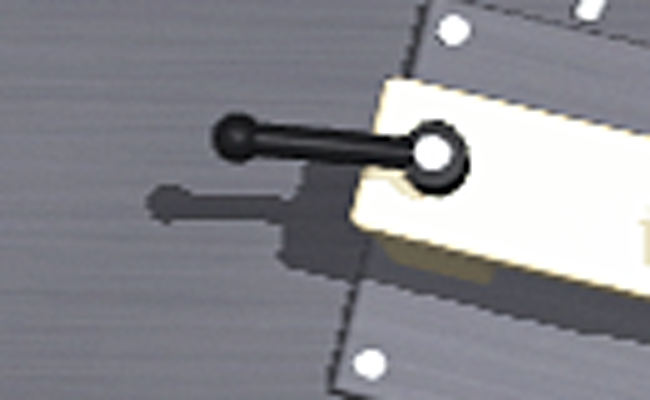

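Ring pointer turned +0.51 rad counter‑clockwise from its start (−1 click, as intended). Lever is at about 1.40 with knob at crop (237,137). Handing in.

```bash
python3 -c "
from rig import robot
print(robot.job_done())"
```

```text
the job is handed in; nothing more can be done
None
```

The job is handed in at about 17 s of the 72 s allowed; no verdict was reported.

- **Touch:** I turned the ring clockwise and felt the disc start to meet the blank at about 0.76 rad. I stopped at 0.93 rad. The torque peaked at 0.36 N m and settled to about 0.24 N m, which I put at roughly 100–140 N on the blank: firm, and under the 220 N jam limit. The upper end of that estimate is slightly past the 0.4 N m firm-touch band.
- **Back-off:** I backed the ring off three clicks to the detent at −0.52 rad, which should leave about 3.7 mm of gap, and let go. The gap comes from the angles; I did not measure it directly.
- **Lever:** I pushed the lever clockwise to its stop, where the force rose to about 20 N, then let go and backed the arm away.

Last camera checks:

- **Ring pointer:** it sits one click counter-clockwise of where it started. The top view gives 0.51 rad and the side view 0.56 rad, against 0.524 expected.
- **Lever:** it reads about 1.40 rad.
- **Rest of the scene:** the blank is still in its cup, and the things beside the machine looked untouched.
- **Arm:** it is clear of everything.

No check failed. The two pointer readings differ by about 0.05 rad, within what the pictures can resolve, and the torque readings carried about 0.03 N m of noise.

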